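# Load two shoe heels into the nailing chute, rubber up

## Task

Slide the chute's gate fully open, tip over the two standing shoe heels so that each has its black rubber face up, and push them over the lip one after the other so that both lie in the chute, flat on its bed and rubber up. Then slide the gate fully shut again. Tip and push the heels without lifting them clear of the deck, and leave the other things on the bench where they are.

Things in the scene. Friction and masses are not known exactly. Their poses are not given: they have to be found in the camera images.
- loader: green heel loader, fixed on the table, with a flat grey deck 115 mm above the table and a chute falling from one end. Origin on the table, straight below the middle of the lip where the deck ends and the chute begins. y points from the lip back along the deck, x across it (away from the robot), z up. Deck: y 0 to 450 mm, x -110 to 110 mm, rims 8 mm high
- throat (a point): middle of the throat, on the deck 18 mm before the lip. Here two green guide walls, 18 mm high, that narrow the deck from x +-110 mm (at y 95 mm of the loader) end at x +-50 mm. A heel pushed through and over the lip slides down the chute by itself. The gate crosses 8 mm nearer the lip; its steel guide, 12 mm high, sticks out to x 164 mm
- chute: the chute, part of the loader: a smooth bed 100 mm wide, 170 mm long, falling at 35 degrees between side walls 24 mm high to a red stop wall 30 mm high; both heels fit one behind the other. Origin at the middle of the lip, on the bed's surface (115 mm above the table); -y runs down the bed, x across as the loader's x, z square to the bed, upward
- gate (a joint): yellow gate sliding across the chute's throat: 0 = shut, 0.105 m = fully open (moved to the loader's +x, away from the robot). It stays where it is left; a push of about 2 N moves it. Plate 100 mm long, 6 mm thick, top 28 mm above the deck. It starts shut or up to 25 mm open
- gate_post (a point): centre of the upright red post on the middle of the gate: 14 mm across, from 28 to 72 mm above the deck (this point 50 mm above the deck). Push it sideways to slide the gate; it moves with the gate
- heel_a_mid (a point): first heel: D-shaped shoe heel, 28 mm thick (wood 21, black rubber tread 7, on one broad face), 60 mm wide, 61 mm from flat edge to round end (radius 30), about 80 g. Starts standing on its flat edge on the deck. Point at its centre (30 mm from the flat edge). x points out of the black face (level at the start, up when it lies rubber up), y along its width, z towards the round end
- heel_b_mid (a point): second heel: D-shaped shoe heel, 28 mm thick (wood 21, black rubber tread 7, on one broad face), 60 mm wide, 61 mm from flat edge to round end (radius 30), about 80 g. Starts standing on its flat edge on the deck. Point at its centre (30 mm from the flat edge). x points out of the black face (level at the start, up when it lies rubber up), y along its width, z towards the round end
- heel_a: the same heel; axes as for its centre point, origin at the middle of its flat edge (on the deck at the start). Pushed level near its top, square on a broad face, it tips over its lower far edge without sliding and falls flat past about 25 degrees
- heel_b: the same heel; axes as for its centre point, origin at the middle of its flat edge (on the deck at the start). Pushed level near its top, square on a broad face, it tips over its lower far edge without sliding and falls flat past about 25 degrees
- wax_tin: bystander, leave it alone: closed round brass wax tin, 40 mm across, 22 mm high, standing near a back corner of the loader's deck; origin at the centre of its underside
- glue_jar: bystander, leave it alone: amber glue jar with black lid, 68 mm across, 100 mm high, standing on the table; origin at the centre of its underside
- spool: bystander, leave it alone: orange thread spool, 48 mm across, 62 mm high, standing on the table; origin at the centre of its underside
- hammer: bystander, leave it alone: hammer lying on the table beyond the loader
- awl: bystander, leave it alone: awl (dark wooden handle, about 150 mm long) lying on the table
- brush: bystander, leave it alone: brush with light wooden handle, about 170 mm long, lying on the table
- last: bystander, leave it alone: green plastic shoe last (foot form), about 160 mm long and 85 mm high, on the table
Not all that is in view belongs to the job. What is shaped like the heel_b but green or purple is not meant.

How it is judged:
On the way, in this order (a step that is already met when the one before it is completed fails the run):
1. the gate is slid fully open (within 12 mm of its end) with both heels still on the deck (value of joint gate above 0.093 m and y of each of heel_a_mid, heel_b_mid in the frame of loader above 0.02 m), for 0.1 s.
2. one heel lies flat in the chute, rubber up (((x of heel_a_mid in the frame of chute between -0.05 and 0.05 m and y of heel_a_mid in the frame of chute between -0.17 and -0.02 m and z of heel_a_mid in the frame of chute below 0.022 m and angle between heel_a_mid's own x axis and vertical below 1.1 rad and angle between the x axis of heel_a_mid and the z axis of chute, either way round below 0.2 rad) or (x of heel_b_mid in the frame of chute between -0.05 and 0.05 m and y of heel_b_mid in the frame of chute between -0.17 and -0.02 m and z of heel_b_mid in the frame of chute below 0.022 m and angle between heel_b_mid's own x axis and vertical below 1.1 rad and angle between the x axis of heel_b_mid and the z axis of chute, either way round below 0.2 rad))), for 0.1 s.
3. both heels lie flat in the chute, rubber up (x of heel_a_mid in the frame of chute between -0.05 and 0.05 m and y of heel_a_mid in the frame of chute between -0.17 and -0.02 m and z of each of heel_a_mid, heel_b_mid in the frame of chute below 0.022 m and angle between each of heel_a_mid, heel_b_mid's own x axis and vertical below 1.1 rad and angle between the x axis of each of heel_a_mid, heel_b_mid and the z axis of chute, either way round below 0.2 rad and x of heel_b_mid in the frame of chute between -0.05 and 0.05 m and y of heel_b_mid in the frame of chute between -0.17 and -0.02 m), for 0.2 s.
At the end, for the whole second after the job is handed in: both heels at rest in the chute, each lying flat on its bed (within 0.2 rad, centre less than 22 mm above the bed and between 20 and 170 mm below the lip) with the rubber face up, and the gate shut to within 10 mm (all of step 3 and linear speed of each of heel_a, heel_b below 0.02 m/s and angular speed of each of heel_a, heel_b below 0.2 rad/s and value of joint gate below 0.01 m); the robot touches nothing.
It fails at once if a heel is lifted off the deck (centre more than 50 mm above the deck) (z of any of heel_a_mid, heel_b_mid in the frame of loader above 0.165 m).
It fails at once if a bystander is moved more than 30 mm (distance of any of wax_tin, glue_jar, spool, hammer, awl, brush, last from where it was at the start of the episode above 0.03 m).
It also fails if it takes over 72 s, if anything falls off the work surface, if the arm or the gripper's body presses on something with over 40 N, if the wrist force passes 120 N, or if a joint passes its speed limit or range.

## Robot

A 7-joint arm with a two-finger parallel gripper is mounted at the origin on the work surface. World frame = base frame: x ahead of the robot, y to its left, z up, the work surface at z = 0. Lengths are in m, angles in rad, forces in N, time in s.
With the tool pointing down it reaches from about 0.35 to 0.9 m from the base axis. Payload 19.9 kg.
Tool frame: the origin (TCP) lies between the finger pads; the fingertips stand 19 mm ahead of it and the grasp point (between the pads) is the TCP; z points along the fingers, y is the line along which they close (so a half turn about z gives the same grasp; the last joint's range is limited). The gripper opens to 94 mm and grips with 3 to 60 N. Pads are 16 mm wide; open, the fingers measure 119 mm over their backs; the gripper's body (75 mm by 177 mm) begins 78 mm behind the grasp point.
Start: joints at [-1.347, 0.417, -0.01, 1.614, 0.005, 1.111, -0.053], TCP at [0.164, 0.603, 0.224] pointing down, gripper open.
Joint ranges: [-2.81, 2.81], [-0.39, 2.02], [-1.27, 1.25], [0.06, 2.57], [-1.19, 4.33], [0.19, 2], [-2.82, 2.82]. Speed limits (rad/s): [1.89, 1.89, 2.39, 2.39, 3.01, 3.01, 3.01].

## Interface

Orientations are given as a 3x3 rotation matrix whose columns are the frame's x, y, z axes.
In Python, from rig import robot gives the robot as it stands. Calls block until the motion is done:
- robot.move_ptp(position, orientation): joint-space move of the TCP to a pose.
- robot.move_linear(position, velocity=0.15, frame=None, threshold=None): straight line of the TCP; frame=None keeps the orientation; velocity is the mean speed in m/s. With threshold (N) it stops when the force on the tool has changed by that much, and returns True; else False.
- robot.goto_joints(angles): joint-space move.
- robot.gripper_to(opening): finger opening in m; the grip force is fixed at half the most; returns when the fingers have stopped.
- robot.pause(seconds).
- robot.ik(position, orientation): joint angles nearest the present ones, or None.
- robot.get_state(): the state.
- robot.grab_frame(name): name is "scene" or "top" or "wrist"; returns the picture (384x512x3 uint8, red, green, blue); there is no depth.
- robot.camera_info(name): a dict with "fx", "fy", "cx", "cy" (pixels), "rvec" (rotation vector, rad) and "tvec" (3), from world to camera coordinates, as OpenCV has them. Camera axes: x right, y down, z forward; pixel columns grow to the right and rows downward; lengths in m; the calibration is good to about 2 mm. A picture is of the moment at which its call begins: read the wrist's pose just before it. camera_info takes no time and is no camera call; for the wrist camera it gives the pose at the moment of the call.
A pose or a line that the arm cannot do raises robot.PlanningError and nothing moves.
- robot.sign_off(): hands the job in; it is judged then, once.
The state is a dict: "time": time; "qpos": joint angles; "joint_vel": joint speeds; "effort": joint torques, N m; "ee_pos": TCP position; "tool_rot": TCP orientation; "force": force on the tool from outside, world axes, zero at the start; "moment": the same for the moment, N m; "opening": finger opening in m; "grasp_force": force on a finger pad.
Only numpy, scipy, OpenCV 4.12 (cv2) and the standard library are available. Lean on these libraries where they do the work, as an engineer would, in place of code of your own. Each camera call takes 0.05 s, during which the arm holds its last target. There are 200 camera calls.

## Working session

There is one attempt and no reset: what is moved stays moved. The work goes in short steps, each a Python script; the robot and the scene stay as the last script left them, time stands still between calls to the robot, and variables do not carry over. Pictures are saved under pics/ and viewed, at most 10 in all, crops included, and the job is handed in when it is done.

```bash
ls; mkdir -p pics; cat > h.py <<'E'
import numpy as np, cv2
from rig import robot
def snap(n,f):
    im=robot.grab_frame(n); cv2.imwrite('pics/'+f,im[:,:,::-1]); return im
def cam(n):
    c=robot.camera_info(n); R=cv2.Rodrigues(np.array(c['rvec'],float))[0]; return c,R,np.array(c['tvec'],float).ravel()
def px2w(n,u,v,z):
    c,R,t=cam(n); d=R.T@np.array([(u-c['cx'])/c['fx'],(v-c['cy'])/c['fy'],1]); o=-R.T@t
    return o+d*(z-o[2])/d[2]
def w2px(n,p):
    c,R,t=cam(n); q=R@np.asarray(p,float)+t; return np.array([c['fx']*q[0]/q[2]+c['cx'],c['fy']*q[1]/q[2]+c['cy']])
E
python3 - <<'E'
from h import *
a=snap('top','top0.png'); b=snap('scene','scene0.png')
for n in('top','scene'):
    c,R,t=cam(n); print(n,c['fx'],-R.T@t,R[2])
s=robot.get_state(); print(s['time'],s['tool_rot'],s['force'])
E
```

```text
pics
top 452.47941063653036 [0.38442893 0.00421338 1.51703141] [ 0.12624144  0.00699324 -0.9919749 ]
scene 397.336357472965 [1.05700916 0.5149057  1.31820017] [-0.35054474 -0.35266684 -0.86760848]
0.1 [[-9.64889059e-01  2.62657691e-01 -2.00766556e-04]
 [ 2.62657755e-01  9.64888489e-01 -1.05202065e-03]
 [-8.26039747e-05 -1.06781610e-03 -9.99999426e-01]] [-0.18241953 -0.75324891  0.36089009]
```

View pics/top0.png

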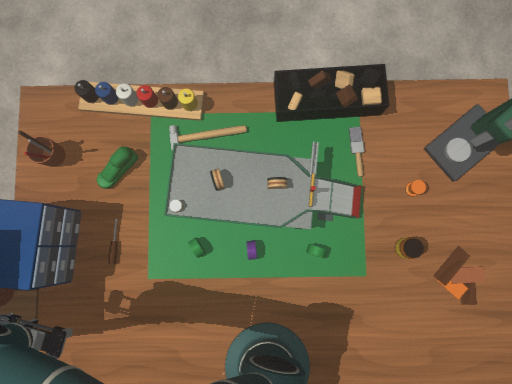

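View pics/scene0.png

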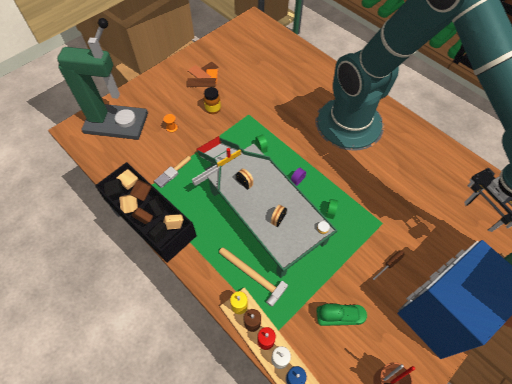

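The top view shows the deck with its corners at about (175,147), (167,212) and (310,228), and the lip at about u=313. The heels are at (217,180) and (277,183), and the gate post is near (312,187). I'll enlarge both views to measure.

```bash
python3 - <<'E'
import cv2
a=cv2.imread('pics/top0.png')[135:240,160:370]; cv2.imwrite('pics/topc.png',cv2.resize(a,None,fx=3.8,fy=3.8,interpolation=cv2.INTER_CUBIC))
a=cv2.imread('pics/scene0.png')[130:280,185:345]; cv2.imwrite('pics/scenec.png',cv2.resize(a,None,fx=4,fy=4,interpolation=cv2.INTER_CUBIC))
E
```

```text
(no output)
```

View pics/topc.png

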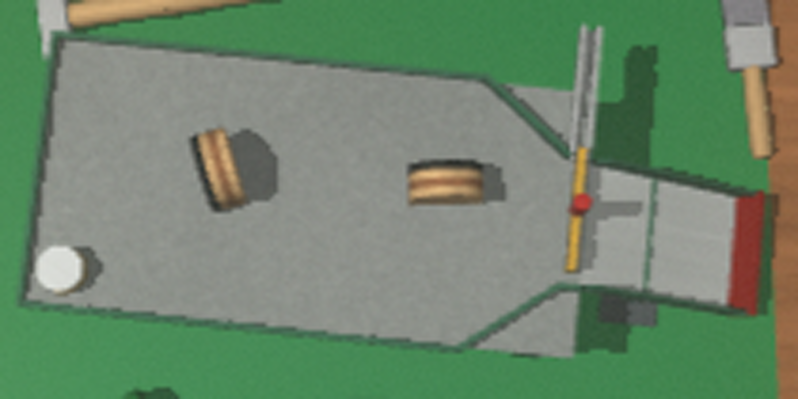

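View pics/scenec.png

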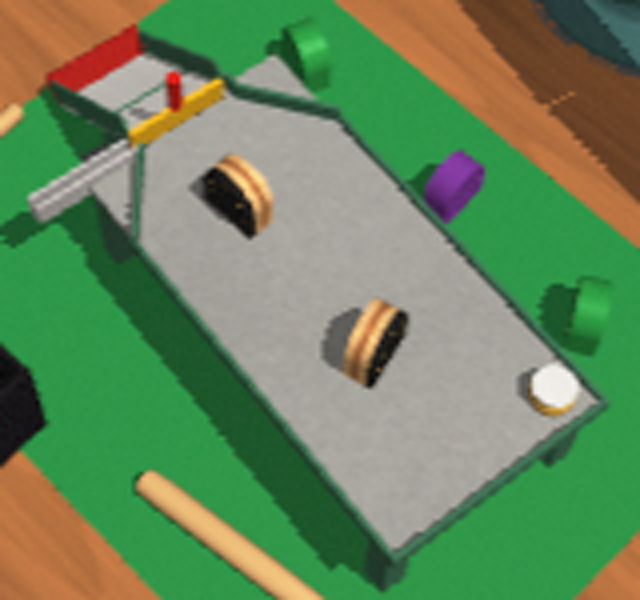

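The crops show that the near heel's black face points to loader +x, so it must be pushed toward the robot. The far heel's black face points to about +y, so it must be pushed toward the chute. I'll fit the loader and both heels from landmarks and check with an overlay.

```bash
cat > fit.py <<'E'
from h import *
from scipy.optimize import least_squares
s=np.sin(np.radians(35));c=np.cos(np.radians(35))
# crop px (top), loader coords
L=[((58,36),(.114,.454,.123)),((22,303),(-.114,.454,.123)),((574,357),(-.11,0,.115)),((462,348),(-.113,.095,.128)),((485,78),(.113,.095,.128))]
cc,R,t=cam('top'); K=np.array([[cc['fx'],0,cc['cx']],[0,cc['fy'],cc['cy']],[0,0,1.]])
def T(p,q):
    a=p[2]; q=np.atleast_2d(q); return np.c_[p[0]+np.cos(a)*q[:,0]-np.sin(a)*q[:,1],p[1]+np.sin(a)*q[:,0]+np.cos(a)*q[:,1],q[:,2]]
full=lambda u:np.array([u[0]/3.8+160-.37,u[1]/3.8+135-.37])
def res(p): return np.concatenate([w2px('top',w)-full(u) for w,(u,_) in zip(T(p,[q for _,q in L]),L)])
r=least_squares(res,[.53,-.1,0.]); P=r.x; print('loader',P,np.round(r.fun,1))
Ti=lambda w:np.array([[np.cos(P[2]),np.sin(P[2])],[-np.sin(P[2]),np.cos(P[2])]])@(np.asarray(w)[:2]-P[:2])
# heel: (pose = loader x,y of flat-edge middle, yaw of black-face normal)
H=[]
for u1,u2,sg in(((408,204),(483,204),1),((229,140),(243,208),1)):
    a,b=[Ti(px2w('top',*full(u),.115)) for u in(u1,u2)]
    e=(b-a)/np.linalg.norm(b-a); n=np.array([-e[1],e[0]])
    ref=np.array([1,0]) if not H else np.array([0,1])
    if n@ref<0:n=-n
    m=(a+b)/2+n*.014; H.append([*m,np.arctan2(n[1],n[0])]); print('heel',m,np.degrees(H[-1][2]),np.linalg.norm(b-a))
th=np.linspace(0,np.pi,15)
prof=[(-.03,0)]+[(-.03*np.cos(x),.031+.03*np.sin(x)) for x in th]+[(.03,0)]
out=[]
for n,(x0,y0,w,h,k) in{'top':(160,135,210,105,3.8),'scene':(185,130,160,150,4)}.items():
    im=cv2.resize(cv2.imread(f'pics/{n}0.png')[y0:y0+h,x0:x0+w],None,fx=k,fy=k,interpolation=cv2.INTER_CUBIC)
    def draw(q,col,cl=True):
        pp=np.array([(w2px(n,w)-[x0,y0]+.37)*k for w in T(P,q)]).astype(int); cv2.polylines(im,[pp],cl,col,1)
    for h_ in H:
        for d,col in((-.014,(255,0,0)),(.014,(255,0,255))):
            draw(T(h_,[(d,a,.115+z) for a,z in prof]),col)
    draw([(-.11,0,.115),(.11,0,.115),(.11,.45,.115),(-.11,.45,.115)],(0,255,255))
    draw([(-.05,0,.115),(.05,0,.115),(.05,-.17*c,.115-.17*s),(-.05,-.17*c,.115-.17*s)],(0,255,255))
    out.append(im)
    cv2.imwrite(f'pics/ov_{n}.png',im)
a,b=[cv2.resize(o,None,fx=f,fy=f,interpolation=cv2.INTER_AREA) for o,f in zip(out,(.62,.45))]
W=np.zeros((600,800,3),np.uint8); W[:out[1].shape[0],:640][:600]=out[1]
cv2.imwrite('pics/ov.png',np.vstack([cv2.resize(out[1][80:420,100:500],None,fx=1,fy=1),cv2.resize(out[0],(400,200))]))
E
python3 fit.py
python3 - <<'E'
import sys; sys.path.insert(0,'.')
E
python3 -c "
import cv2,numpy as np
a=cv2.imread('pics/ov_top.png');b=cv2.imread('pics/ov_scene.png')
W=np.zeros((600,800,3),np.uint8);W[:260,:700]=a[:260,:700] ;W[260:600,:400]=b[140:480,180:580] if b.shape[1]>=580 else 0
cv2.imwrite('pics/ov.png',W)"
```

```text
loader [ 0.54060372 -0.15633221 -0.11523377] [-0.6 -1.  -0.4  0.8  0.8  0.4 -0.3  0.4  0.6 -0.7]
heel [0.01894368 0.1199028 ] 5.80863826522849 0.061596080485443606
heel [0.00809495 0.30598864] 107.98013945685234 0.057913625920081466
```

View pics/ov.png

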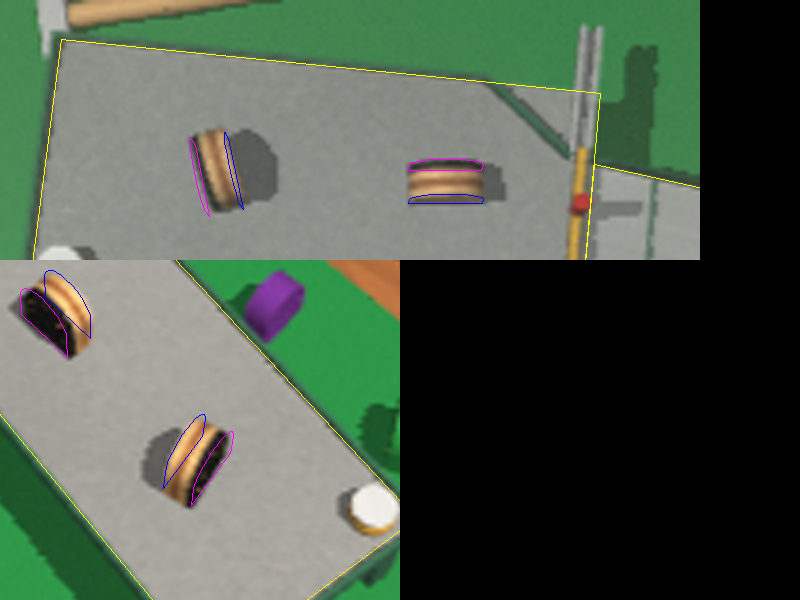

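The overlay agrees to a few millimetres. Next I'll open the gate and tip both heels.

```bash
cat >> h.py <<'E'
P=np.array([0.5406,-0.1563,-0.1152])
def pose(x,y,h,yawd):
    a=P[2]; w=[P[0]+np.cos(a)*x-np.sin(a)*y,P[1]+np.sin(a)*x+np.cos(a)*y,.115+h+.019]
    g=a+np.radians(yawd); c,s=np.cos(g),np.sin(g)
    return np.array(w),np.array([[c,s,0],[s,-c,0],[0,0,-1.]])
def ld(w):
    d=np.asarray(w)[:2]-P[:2]; c,s=np.cos(P[2]),np.sin(P[2]); return np.array([c*d[0]+s*d[1],-s*d[0]+c*d[1]])
def ptp(*a): robot.move_ptp(*pose(*a))
def lin(*a,v=.15,th=None):
    w,R=pose(*a); return robot.move_linear(w,velocity=v,frame=R,threshold=th)
def st(m=''):
    s=robot.get_state(); print(m,round(s['time'],2),np.round(ld(s['ee_pos']),4),np.round(s['ee_pos'][2]-.134,4),np.round(s['force'],1),'q7 %.2f'%s['qpos'][6],round(s['opening'],4))
E
python3 - <<'E'
from h import *
post=ld(px2w('top',581/3.8+159.6,202/3.8+134.6,.187)); print('post',post)
for a in[(0,.1,.1,180),(0,.1,.1,90),(0,.1,.1,-90)]:
    q=robot.ik(*pose(*a)); print(a,None if q is None else np.round(q,2))
robot.gripper_to(0.0); st('closed')
x0=post[0]-.007-.008
ptp(x0-.03,.010,.10,180); st()
lin(x0-.03,.010,.037,180,v=.2)
r=lin(.098,.010,.037,180,v=.12,th=15); st(('gate',r))
lin(.06,.010,.037,180,v=.25); lin(.06,.010,.10,180,v=.25)
st('end'); snap('top','top1.png'); snap('scene','scene1.png')
E
python3 -c "
import cv2
a=cv2.imread('pics/top1.png')[135:240,160:370]; b=cv2.imread('pics/scene1.png')[120:280,145:345]
import numpy as np
cv2.imwrite('pics/c1.png',np.hstack([cv2.resize(a,(480,240)),cv2.resize(b,(300,240))]))"
```

```text
post [0.00817259 0.01491098]
(0, 0.1, 0.1, 180) [-0.56  0.36  0.77  1.8  -0.27  1.1   1.75]
(0, 0.1, 0.1, 90) [-0.61  0.37  0.83  1.8  -0.31  1.1   0.21]
(0, 0.1, 0.1, -90) [ 0.87  0.49 -1.08  1.75  0.46  1.18  2.68]
closed 1.52 [-0.4612  0.711 ] 0.0904 [0.3 0.6 0.6] q7 -0.05 0.0004
 4.4 [-0.0366  0.0106] 0.0999 [-0.1 -0.2 -0.5] q7 1.95 0.0005
('gate', True) 5.86 [0.0894 0.01  ] 0.0363 [-9.2  2.2  6.4] q7 2.03 0.0003
end 6.53 [0.0612 0.0102] 0.101 [-0.3  0.2 -0.3] q7 2.00 0.0006
```

View pics/c1.png

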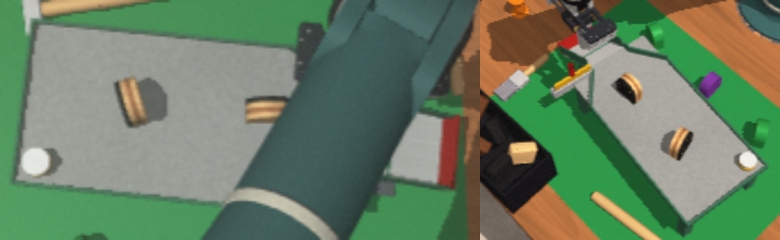

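The gate is open: contact ended at x≈.104 and the post sits at the far end of its guide. Both heels are still standing. Next I'll tip both.

```bash
python3 - <<'E'
from h import *
def tip(m,yaw,tool,past=-.016):
    n=np.array([np.cos(np.radians(yaw)),np.sin(np.radians(yaw))]); f=lambda d:m+n*d
    ptp(*f(.048),.09,tool); lin(*f(.048),.044,tool,v=.2)
    lin(*f(past),.044,tool,v=.07); st('tip'); lin(*f(past+.01),.09,tool,v=.25)
tip(np.array([.019,.120]),5.8,185.8)
tip(np.array([.008,.306]),108,108)
ptp(-.05,.40,.16,90)
st(); snap('top','top2.png'); snap('scene','scene2.png')
E
python3 -c "
import cv2
a=cv2.imread('pics/top2.png')[135:240,160:370]; b=cv2.imread('pics/scene2.png')[120:280,145:345]
import numpy as np
cv2.imwrite('pics/c2.png',np.vstack([cv2.resize(a,(580,290)),cv2.resize(b,(580,310))[:310]]))"
```

```text
tip 8.61 [0.0034 0.1184] 0.044 [ 0.3 -0.3 -0.8] q7 1.92 0.0003
tip 11.86 [0.0128 0.2913] 0.0439 [0.5 0.  0.1] q7 0.45 0.0007
 12.86 [-0.0502  0.3995] 0.1592 [-0.2 -1.3 -0.9] q7 -0.21 0.0008
```

View pics/c2.png

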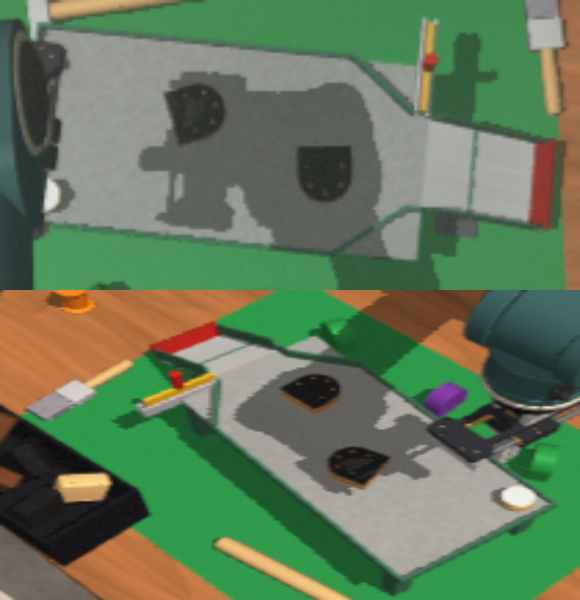

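Both heels lie rubber up, with N at crop (325,172) and F at (198,112); the gate is fully open. Next I'll centre N and push it over the lip.

```bash
python3 - <<'E'
from h import *
k=.362
N=ld(px2w('top',325*k+159.8,172*k+134.8,.143)); F=ld(px2w('top',196*k+159.8,112*k+134.8,.143)); print('N',N,'F',F)
robot.gripper_to(.036)
ptp(-.090,N[1],.06,180); lin(-.090,N[1],.009,180,v=.2)
lin(-.034,N[1],.009,180,v=.1); st('nudged')
lin(-.055,N[1],.009,180,v=.25); lin(-.055,N[1],.05,180,v=.25)
b=N[1]+.065
ptp(0,b,.06,90); lin(0,b,.009,90,v=.2)
st('push'); r=lin(0,.002,.009,90,v=.1,th=25); st(('pushed',r))
lin(0,.05,.009,90,v=.3); lin(0,.10,.08,90,v=.3)
ptp(-.03,.36,.16,90)
st(); snap('top','top3.png'); snap('scene','scene3.png')
E
python3 -c "
import cv2
a=cv2.imread('pics/top3.png')[135:240,160:370]; b=cv2.imread('pics/scene3.png')[120:280,145:345]
import numpy as np
cv2.imwrite('pics/c3.png',np.vstack([cv2.resize(a,(580,290)),cv2.resize(b,(580,310))[:310]]))"
```

```text
N [-0.02514297  0.11451434] F [0.02710721 0.2637855 ]
nudged 16.52 [-0.0344  0.1143] 0.009 [-0.5  1.1  0.5] q7 1.83 0.0358
push 18.83 [-1.00e-04  1.79e-01] 0.0094 [1.1 0.2 1.6] q7 0.37 0.036
('pushed', False) 20.76 [0.0001 0.0025] 0.0089 [-0.2  0.2  0.4] q7 0.68 0.0365
 22.57 [-0.0296  0.358 ] 0.1595 [-0.2  0.4  0.5] q7 -0.09 0.0355
```

View pics/c3.png

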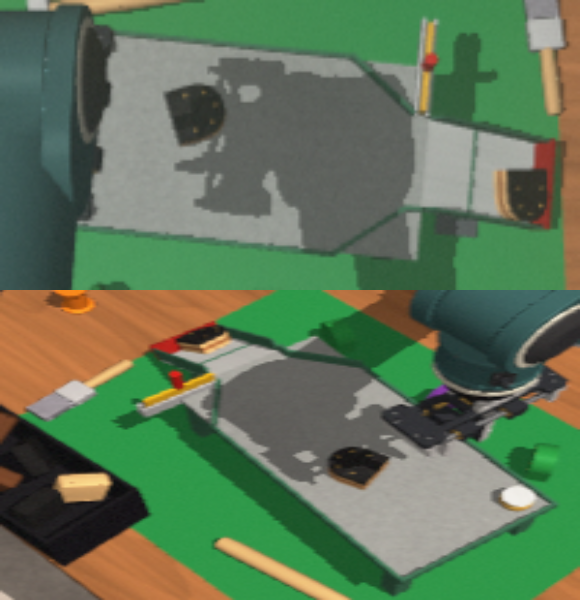

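N lies in the chute against the stop, near the −x wall at crop (525,193), rubber up and apparently flat. Next is heel F.

```bash
python3 - <<'E'
from h import *
F=np.array([.0271,.2638]); n=np.array([np.cos(np.radians(108)),np.sin(np.radians(108))])
a=F+n*.066; b=F+n*.038
ptp(*a,.06,108); lin(*a,.009,108,v=.2)
lin(*b,.009,108,v=.1); lin(0,.138,.009,90,v=.1); st('mid')
r=lin(0,.002,.009,90,v=.1,th=25); st(('pushed',r))
lin(0,.05,.009,90,v=.3); lin(0,.10,.08,90,v=.3)
ptp(-.03,.36,.16,90)
st(); snap('top','top4.png'); snap('scene','scene4.png')
E
python3 -c "
import cv2
a=cv2.imread('pics/top4.png')[160:230,290:370]; b=cv2.imread('pics/scene4.png')[125:185,180:260]
import numpy as np
cv2.imwrite('pics/c4.png',np.hstack([cv2.resize(a,(400,350)),cv2.resize(b,(400,350))]))"
```

```text
mid 25.81 [0.     0.1384] 0.0089 [0.5 0.2 0.4] q7 0.40 0.0359
('pushed', False) 27.32 [0.0001 0.0026] 0.0089 [ 0.3 -0.4  0.5] q7 0.64 0.0363
 29.12 [-0.0296  0.358 ] 0.1595 [ 0.1 -0.8  0.1] q7 -0.10 0.0361
```

View pics/c4.png

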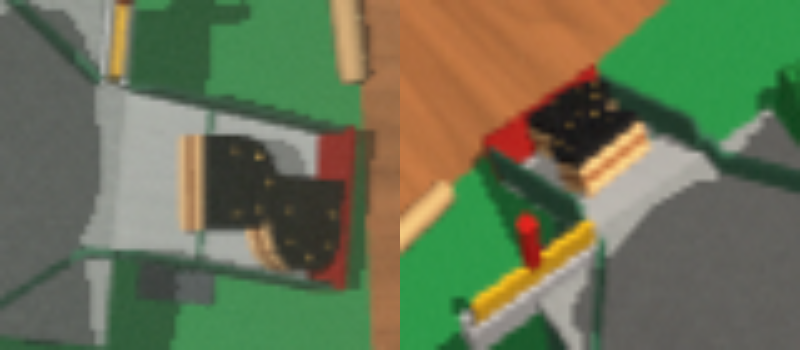

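Both heels lie in the chute, rubber up and flat on the bed: F's nose at crop (270,165) sits against N's corner. Next I'll shut the gate.

```bash
python3 - <<'E'
from h import *
robot.gripper_to(0)
ptp(.147,.011,.12,180); lin(.147,.011,.037,180,v=.2)
r=lin(.008,.011,.037,180,v=.12,th=15); st(('shut',r))
lin(.04,.011,.037,180,v=.25); lin(.04,.011,.12,180,v=.25)
ptp(-.03,.36,.16,90); robot.pause(.5)
st(); snap('top','top5.png'); snap('scene','scene5.png')
E
python3 -c "
import cv2
a=cv2.imread('pics/top5.png')[160:230,290:370]; b=cv2.imread('pics/scene5.png')[125:185,180:260]
import numpy as np
cv2.imwrite('pics/c5.png',np.hstack([cv2.resize(a,(400,350)),cv2.resize(b,(400,350))]))"
```

```text
('shut', True) 33.33 [0.0167 0.0113] 0.0383 [ 9.3 -2.5 -1.4] q7 1.97 0.0001
 36.45 [-0.03  0.36] 0.16 [-0.8  0.2 -0.3] q7 -0.17 0.0005
```

View pics/c5.png

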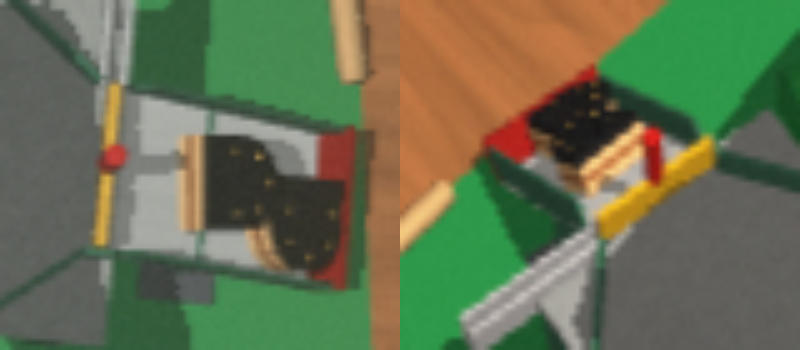

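The gate spans the whole throat, with its post in the middle at (113,158). It stopped hard at x≈.0017. The heels are unchanged.

```bash
python3 -c "
from rig import robot
print(robot.sign_off())"
```

```text
the job is handed in; nothing more can be done
None
```

The job is handed in after about 36 s of the 72 s: both heels lie flat and rubber up in the chute, and the gate is shut to about 2 mm; no verdict came back.

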